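# Lock the gas box cover with the square key

### The arm

A 6-joint arm with a two-finger parallel gripper is mounted at the origin on the work surface. World frame = base frame: x ahead of the robot, y to its left, z up, the work surface at z = 0. Lengths are in m, angles in rad, forces in N, time in s.
With the tool pointing down it reaches from about 0.4 to 0.825 m from the base axis. Payload 7 kg.
Tool frame: the origin (TCP) lies at the very end of the fingers, on their centre line; the grasp point (between the pads) lies 19 mm behind it (arm.grasp_offset is the distance from the TCP to the grasp point, in m); z points along the fingers, y is the line along which they close (so a half turn about z gives the same grasp; the last joint's range is limited). The gripper opens to 88 mm and grips with 3 to 60 N. Pads are 19 mm wide; open, the fingers measure 130 mm over their backs; the gripper's body (78 mm by 193 mm) begins 47 mm behind the grasp point.
Start: joints at [-0.849, 0.359, 0.012, 0, -1.224, -0.288], TCP at [0.284, -0.612, 0.227] pointing down, gripper open.
Joint ranges: [-3.07, 3.07], [-1.43, 2.12], [-1.02, 1.25], [-3.03, 1.67], [-3.05, -0], [-3.03, 3.03]. Speed limits (rad/s): [2.39, 2.39, 3.01, 3.14, 3.14, 3.14].

### API

Orientations are given as [roll, pitch, yaw] about the fixed x, y, z axes, in that order (R = Rz(yaw) Ry(pitch) Rx(roll)).
In Python, from station import get_state, cams, arm, nets gives the robot as it stands.
- The arm moves only by the shell command python3 -m creep 'ROWS' [FORCE]. ROWS is a JSON object of lists of equal length, an entry for each row: "translation": the shift along the world's x, y, z in mm, a list of three; "spin": the turn about the world's z in rad; "gripper": the opening, from 0 (shut) to 1 (fully open). In form: {"translation": [[dx, dy, dz], ...], "spin": [spin, ...], "gripper": [gripper, ...]}. A call has 1 to 8 rows; each row shifts and turns the commanded pose from where the row before left it; what a row does not reach is not made up. A row lasts 1/10 s, in which the tool goes at most 50 mm and 8.59 degrees, less where a joint would pass 70% of its speed; a pose out of reach is approached as far as the arm can. A call is refused whole if a number of a shift passes 50 or a number of a turn 0.15, either way. A call with a gripper value outside its range is refused whole. The fingers move at their own pace and stop on an object; FORCE is the grip in N (left out, the last holds). Time passes only in rows, so rows that do not move let the fingers close. It gives the time, the measured TCP pose, the force, the opening and the grip force at its end, in the units of the state.
- get_state(): the state, without advancing time (a new reading comes with each control period).
- cams.grab_frame(name): name is "scene" or "top"; returns a dict with "img" (420x560x3 uint8, red, green, blue), "mtx" (3x3 intrinsics, pixels), "R" (3x3) and "t" (3): a world point X has camera coordinates R X + t. Camera axes: x right, y down, z forward; pixel columns grow to the right and rows downward; lengths in m; the calibration is good to about 2 mm. A picture is of the moment at which its call begins. There is no depth.
- arm.job_done(): hands the job in; it is judged then, once.
Trained networks look in the newest picture that a camera, given by its name, has taken for a name from the list of things; names that differ only in an ending like _2 or _b are one class to them, and where a whole thing is asked for, a point or a joint stands for the part that bears it (a point fixed in the world has none). Each returns a list of dicts, best first, with "confidence" (0 to 1); they miss things now and then, are a little off and sometimes report something else, mostly with a low value. They report only what shows in the picture. A call takes as long as a camera call. They do not tell look-alikes from the thing itself.
- nets.search_frame(camera, label): "centre" ([x, y, z] in m, in world coordinates, good to about 4 mm: the middle of the surface that is visible of it).
- nets.pinpoint(camera, label): "centre" ([x, y, z] in m, in world coordinates, good to about 4 mm: a listed point, or the origin of a listed thing).
The state is a dict: "t": time; "q": joint angles; "qd": joint speeds; "joint_efforts": joint torques, N m; "eef_pos": TCP position; "ee_rot": TCP orientation; "force": force on the tool from outside, world axes, zero at the start; "moment": the same for the moment, N m; "width": finger opening in m; "gripper_force": force on a finger pad.
Only numpy, scipy, OpenCV 4.12 (cv2) and the standard library are available. Lean on these libraries where they do the work, as an engineer would, in place of code of your own. Each camera call takes 0.05 s, during which the arm holds its last target. There are 200 camera calls.

### The job

One of the two captive screws on the gas control box is still open. Take the T-handled key from its slanted rest, stand it over that screw's square head and let go of it, then take it again by its crossbar from above and turn the screw clockwise until it is fully home. Finally lift the key off and stand it upright in the steel tray, leaving the other screw and the things on the bench alone.

Things in the scene. Friction and masses are not known exactly. Their poses are not given: they have to be found in the camera images.
- box: White gas control box, fixed, 200 mm (x) by 240 mm (y), white top 50 mm above the bench. An aluminium cover plate, 4 mm thick, lies on top except on a 50 mm ledge along the robot side (-x), where two captive screws stand at x = -70, y = -60 and 60 mm. Origin: centre of the underside.
- loose_screw (a joint): Turn of the open screw about its upright axis, rad: 0 fully open, growing clockwise from above, 2.0 its stop (fully home). Starts at 0.2 to 0.6; stiff (0.12 N m). Home: its tongue points straight away from the ledge (box +x), over the cover plate; open: the tongue points sideways (+y), off the cover.
- loose_screw_seat (a point): Centre of the open screw's round flange (36 mm), on its top face, 58 mm above the bench. Turns with the screw: z up, x along its locking tongue (steel strip 13 mm wide, reaching 46 mm from the axis, lower than this face). On it stands the square head, 16 mm across flats, sides along x and y: 10 mm straight, then stepped to 13.5 and 10 mm, 16 mm high in all.
- home_screw (a joint): Turn of the other, identical screw, same sense; it starts home (about 2.0), its tongue over the cover plate.
- home_screw_seat (a point): Same point and axes on the other screw.
- rest: White plastic key rest, fixed, base 90 mm (x) by 150 mm (y). The key leans in it: foot low towards the rest's -y in a cup with cheeks, stem on a forked post just below the crossbar. The stem is free between 26 and 84 mm from the foot. Origin: centre of the underside.
- key: Steel T-handled key, 0.16 kg, 116 mm long. Origin: centre of the foot's open end; z from foot to crossbar, x along the crossbar. Foot: 30 mm square, 26 mm high, with a square socket 20 mm wide and deep, sides along x and y; fits the head in any quarter turn with some 15 degrees of play and stands on the flange by itself. In the rest z rises 30 degrees above level, +y side down.
- key_stem (a point): Middle of the key's free stem, 62 mm from the foot's end; the stem is a 12 mm square steel bar, sides along the key's x and y, from 26 to 102 mm.
- key_bar (a point): Middle of the key's steel crossbar, 109 mm from the foot's end; the bar is 66 mm long (key x), 14 mm wide (y), 14 mm high (z).
- tray: Open steel tray, fixed, 150 mm (x) by 130 mm (y), 22 mm high, walls and floor 4 mm (inner floor 4 mm above the bench), empty. Origin: centre of the underside.
- vial: Bystander: small amber jar with white cap, 28 mm across, 55 mm high, upright. Origin: centre of the underside.
- dish: Bystander: low glass dish, 80 mm across, 16 mm high. Origin: centre of the underside.
- driver: Bystander: ordinary screwdriver, 150 mm long, lying on the bench along its x. Not the tool for this job.
Things that resemble listed ones, but are neither listed nor needed, are in the scene too. What is shaped like the key but red or yellow is not meant.

How it is judged:
By the outcome, as a careful person would: the job done as asked, in the order asked, and still so for the second after the job is handed in, with the robot touching nothing.
It also fails if it takes over 67 s, if anything falls off the work surface, if the arm or the gripper's body presses on something with over 40 N, if the wrist force passes 120 N, or if a joint passes its speed limit or range.

## Working session

There is one attempt and no reset: what is moved stays moved. The work goes in short steps, Python scripts to look and compute and a shell command to move; the robot and the scene stay as the last step left them, time stands still between calls to the robot, and variables do not carry over. Pictures are saved under pics/ and viewed, at most 10 in all, crops included, and the job is handed in when it is done.

```bash
mkdir -p pics; python3 - <<'E'
from station import get_state,cams,arm,nets
import cv2,numpy as np
s=get_state();print(s['t'],s['eef_pos'],s['ee_rot'],s['width'],arm.grasp_offset)
for c in ['scene','top']:
    f=cams.grab_frame(c);cv2.imwrite(f'pics/{c}0.png',f['img'][:,:,::-1])
    print(c,(-f['R'].T@f['t']).round(3))
    for l in ['box','loose_screw_seat','home_screw_seat','rest','key','key_stem','key_bar','tray','vial','dish','driver']:
        for d in nets.pinpoint(c,l)[:4]:
            X=np.array(d['centre']);p=f['mtx']@(f['R']@X+f['t']);print(l,X.round(3),(p[:2]/p[2]).round(),round(d['confidence'],2))
E
```

```text
0.0 [ 0.2834974  -0.61204649  0.22563565] [ 3.13995705e+00 -1.34466560e-04 -2.70790277e+00] 0.0877221921946065 0.0188
scene [ 0.991 -0.785  0.729]
box [ 0.611 -0.004 -0.003] [321. 231.] 0.63
loose_screw_seat [ 0.553 -0.074  0.054] [288. 220.] 0.7
loose_screw_seat [ 0.7   -0.398  0.002] [263. 361.] 0.27
home_screw_seat [0.534 0.045 0.06 ] [305. 192.] 0.72
rest [ 0.512 -0.286  0.   ] [222. 284.] 0.7
key [ 0.52  -0.34   0.032] [207. 291.] 0.83
key [ 0.637 -0.465  0.016] [213. 368.] 0.69
key [ 0.285 -0.386  0.019] [114. 266.] 0.67
key_stem [ 0.576 -0.483  0.012] [181. 361.] 0.91
key_stem [ 0.512 -0.289  0.062] [218. 265.] 0.88
key_stem [ 0.34  -0.354  0.011] [143. 269.] 0.63
key_bar [ 0.377 -0.332  0.006] [162. 271.] 0.83
key_bar [ 0.531 -0.493  0.008] [160. 355.] 0.68
key_bar [ 0.501 -0.246  0.092] [225. 241.] 0.61
tray [ 0.488  0.299 -0.002] [332. 164.] 0.97
tray [ 0.511 -0.286  0.002] [221. 283.] 0.48
dish [ 0.7   -0.396 -0.   ] [263. 361.] 0.7
dish [ 0.71   0.278 -0.   ] [398. 188.] 0.54
driver [ 0.698 -0.397  0.004] [262. 359.] 0.88
top [ 0.235 -0.087  1.614]
box [ 0.614 -0.005  0.001] [253. 174.] 0.63
loose_screw_seat [ 0.554 -0.075  0.059] [275. 190.] 0.49
home_screw_seat [0.536 0.045 0.06 ] [234. 195.] 0.63
rest [ 0.513 -0.294  0.004] [348. 208.] 0.56
key [ 0.52  -0.34   0.034] [365. 205.] 0.78
key [ 0.634 -0.467  0.02 ] [406. 169.] 0.74
key_stem [ 0.512 -0.286  0.062] [348. 205.] 0.89
key_stem [ 0.577 -0.482  0.01 ] [411. 188.] 0.57
key_stem [ 0.338 -0.354  0.012] [369. 267.] 0.53
key_bar [ 0.506 -0.244  0.088] [334. 205.] 0.81
key_bar [ 0.527 -0.495  0.008] [415. 205.] 0.73
key_bar [ 0.38  -0.331  0.006] [360. 253.] 0.46
tray [ 0.486  0.299 -0.   ] [151. 213.] 0.6
vial [ 0.702 -0.2    0.003] [317. 147.] 0.65
dish [0.715 0.277 0.002] [162. 140.] 0.95
driver [ 0.701 -0.401  0.003] [383. 149.] 0.58
```

View pics/scene0.png

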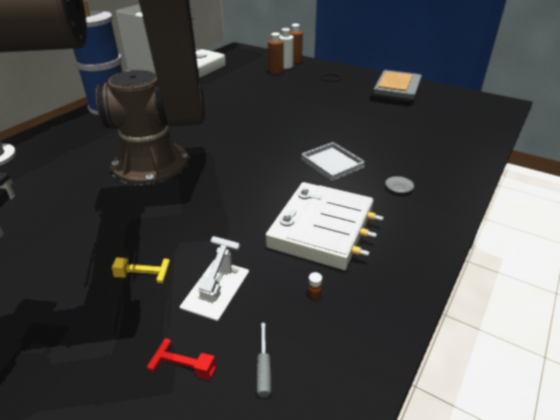

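View pics/top0.png

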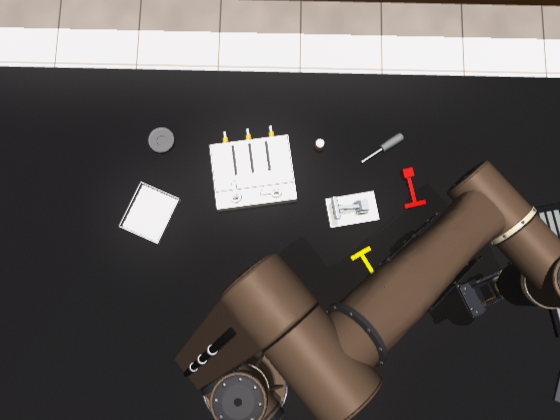

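The networks and pictures agree. These could be taken for the key:
- Red T-key, scene (182,360) / top (411,188): a look-alike.
- Yellow T-key, scene (143,269) / top (362,258): a look-alike.
- Steel key in the white rest, scene (218,265) / top (348,205): my choice.

The open screw looks like the one at top (275,192), since its tongue points sideways. The other at (236,197) has its tongue over the cover. I'll check both in one close crop.

```bash
cat > h.py <<'E'
from station import get_state,cams,arm,nets
import cv2,numpy as np
def proj(f,X):
    p=f['mtx']@(f['R']@np.asarray(X,float)+f['t']);return p[:2]/p[2]
def crop(f,X,w,h,W=400,H=300,marks=()):
    u=proj(f,X);M=np.array([[W/w,0,W/2-u[0]*W/w],[0,H/h,H/2-u[1]*H/h]])
    im=cv2.warpAffine(f['img'],M,(W,H),flags=cv2.INTER_CUBIC)[:,:,::-1].copy()
    for m in marks:
        q=M@np.r_[proj(f,m),1];cv2.circle(im,(int(q[0]),int(q[1])),2,(255,0,255),-1)
    return im
def st():
    s=get_state();print(round(s['t'],2),s['eef_pos'].round(4),'phi',round((s['ee_rot'][2]-np.pi/2)%np.pi,3),'w',round(s['width'],4),'gf',round(float(np.max(s['gripper_force'])),1),'F',np.round(s['force'],1),'M',np.round(s['moment'],2),'q',np.round(s['q'],2))
    return s
E
python3 - <<'E'
from h import *
S=cams.grab_frame('scene');T=cams.grab_frame('top')
a=0.172;ex=np.array([np.cos(a),np.sin(a),0]);B=np.array([.504,-.246,.088])
mk=[B,B+.033*ex,B-.033*ex,[.512,-.287,.062]]
sc=[[.5525,-.0745,.074],[.535,.045,.074]]
im=np.vstack([np.hstack([crop(T,[.51,-.28,.05],72,54),crop(S,[.51,-.28,.05],88,66,marks=mk)]),
np.hstack([crop(T,[.56,-.02,.05],80,60,marks=sc[1:]),crop(S,[.56,-.02,.05],80,60)])])
cv2.imwrite('pics/crop1.png',im)
E
```

```text
(no output)
```

View pics/crop1.png

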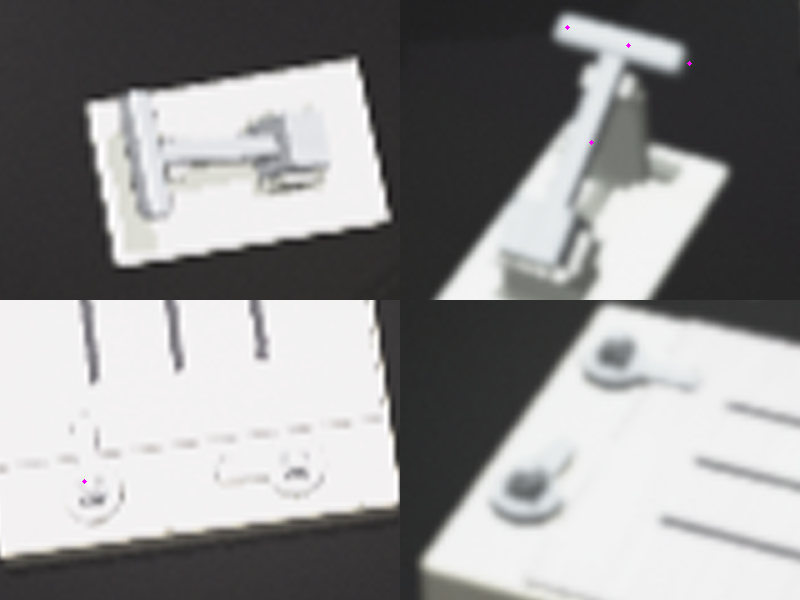

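```bash
python3 - <<'E'
from h import *
S=cams.grab_frame('scene');T=cams.grab_frame('top')
def un(f,X,w,h,p): u=proj(f,X);return np.array([u[0]+(p[0]-200)*w/400,u[1]+(p[1]-150)*h/300])
P=lambda f:f['mtx']@np.c_[f['R'],f['t']]
def tri(a,b):
    x=cv2.triangulatePoints(P(S),P(T),a.reshape(2,1),b.reshape(2,1))[:,0];return (x[:3]/x[3]).round(4)
def plane(f,u,z):
    r=f['R'].T@np.linalg.solve(f['mtx'],np.r_[u,1]);c=-f['R'].T@f['t'];return (c+r*(z-c[2])/r[2])[:2]
K=[.51,-.28,.05];B=[.56,-.02,.05]
print('bar',tri(un(S,K,88,66,(221,42)),un(T,K,72,54,(142,153))))
print('loose',tri(un(S,B,80,60,(128,190)),un(T,B,80,60,(297,171))))
print('home',tri(un(S,B,80,60,(216,58)),un(T,B,80,60,(94,195))))
for n,a,b in [('loose',(297,171),(222,170)),('home',(94,197),(83,120))]:
    A=plane(T,un(T,B,80,60,a),.058);C=plane(T,un(T,B,80,60,b),.054);d=C-A;print(n,A,'tongue',np.arctan2(d[1],d[0]))
for n,a,b in [('loose',(130,195),(168,148)),('home',(216,62),(292,78))]:
    A=plane(S,un(S,B,80,60,a),.058);C=plane(S,un(S,B,80,60,b),.054);d=C-A;print(n,A,'tongue',np.arctan2(d[1],d[0]))
for c in('scene','top'):
  for l in('loose_screw_seat','key_bar','key_stem'):
    print(c,l,[np.round(d['centre'],4) for d in nets.pinpoint(c,l)[:3]])
E
```

```text
bar [ 0.5006 -0.2459  0.0886]
loose [ 0.5488 -0.0761  0.0569]
home [0.5312 0.0415 0.0584]
loose [ 0.54705031 -0.07735552] tongue 1.5607459100307057
home [0.52900848 0.04067978] tongue 0.17825861135901364
loose [ 0.55438451 -0.07774234] tongue 1.70506166982768
home [0.534068   0.04049194] tongue 0.34102809331011147
scene loose_screw_seat [array([ 0.5547, -0.0728,  0.0542])]
scene key_bar [array([ 0.4988, -0.2472,  0.0925]), array([ 0.3757, -0.3329,  0.0057]), array([ 0.5344, -0.4939,  0.0059])]
scene key_stem [array([ 0.3399, -0.3566,  0.0114]), array([ 0.508 , -0.2863,  0.0593]), array([ 0.5762, -0.4852,  0.0116])]
top loose_screw_seat [array([ 0.5508, -0.0763,  0.0557])]
top key_bar [array([ 0.5065, -0.2465,  0.085 ]), array([ 0.528 , -0.4965,  0.01  ]), array([ 0.3816, -0.3325,  0.0086])]
top key_stem [array([ 0.5135, -0.2868,  0.0628]), array([ 0.3385, -0.3552,  0.0121]), array([ 0.5816, -0.4821,  0.0106])]
```

```bash
python3 -m creep '{"translation":[[22,36,0],[22,36,0],[22,36,0],[22,36,0],[22,36,0],[22,36,0],[22,36,0],[22,36,0]],"spin":[0.12,0.12,0.12,0.12,0.12,0.12,0.12,0.12],"gripper":[1,1,1,1,1,1,1,1]}' 5
python3 -m creep '{"translation":[[22,36,0],[22,36,0],[0,0,-20],[0,0,-20],[0,0,0],[0,0,0]],"spin":[0.12,0.12,0.1,0,0,0],"gripper":[1,1,1,1,1,1]}'
python3 -c "from h import *;st()"
```

```text
t: 2.5
eef_pos: [0.4604, -0.3229, 0.2269]
ee_rot: [-3.141, -0.0, -1.743]
force: [0.1, -0.3, -1.0]
width: 0.0875
gripper_force: 0.0
t: 3.1
eef_pos: [0.5037, -0.2527, 0.1869]
ee_rot: [3.141, -0.0, -1.408]
force: [0.6, -0.2, 0.1]
width: 0.088
gripper_force: 0.0
3.1 [ 0.5037 -0.2527  0.1869] phi 0.163 w 0.088 gf 0.0 F [ 0.6 -0.2  0.1] M [-0.04  0.12  0.02] q [-0.12  0.21 -0.29  0.   -1.07  0.28]
```

```bash
python3 -m creep '{"translation":[[-1,6,-30],[0,0,-30],[0,0,-30],[0,0,-17],[0,0,-10],[0,0,0]],"spin":[0.01,0,0,0,0,0],"gripper":[1,1,1,1,1,1]}' 5
python3 -m creep '{"translation":[[0,0,0],[0,0,0],[0,0,0],[0,0,0],[0,0,0],[0,0,0]],"spin":[0,0,0,0,0,0],"gripper":[0.72,0.7,0.68,0.66,0.6,0.6]}' 5
python3 - <<'E'
from h import *
st();S=cams.grab_frame('scene');T=cams.grab_frame('top')
B=[.503,-.26,.08]
cv2.imwrite('pics/g.png',np.hstack([crop(S,B,88,88,400,400),crop(T,B,80,80,400,400)]))
E
```

```text
t: 3.7
eef_pos: [0.5026, -0.2468, 0.0693]
ee_rot: [3.141, 0.0, -1.398]
force: [-0.3, 0.4, 0.5]
width: 0.0876
gripper_force: 0.0
t: 4.3
eef_pos: [0.5032, -0.2466, 0.0704]
ee_rot: [-3.141, -0.001, -1.397]
force: [-1.2, 1.2, 6.2]
width: 0.0658
gripper_force: 5.0
4.3 [ 0.5032 -0.2466  0.0704] phi 0.173 w 0.0658 gf 5.0 F [-1.2  1.2  6.2] M [0.45 0.58 0.  ] q [-0.11  0.32 -0.44  0.   -0.81  0.28]
```

View pics/g.png

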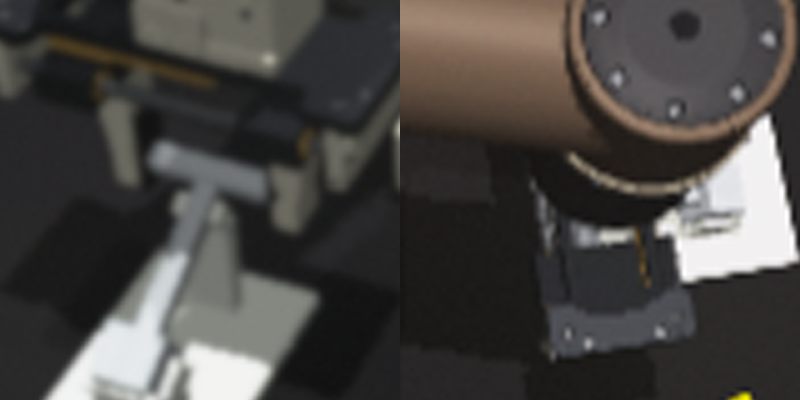

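```bash
python3 -m creep '{"translation":[[0,0,0],[0,0,0],[0,0,8],[0,0,15],[0,0,20],[0,0,25],[0,0,25],[0,0,25]],"spin":[0,0,0,0,0,0,0,0],"gripper":[0.6,0.6,0.6,0.6,0.6,0.6,0.6,0.6]}' 40
python3 -m creep '{"translation":[[0,0,25],[0,0,20],[0,0,0],[0,0,0]],"spin":[0,0,0,0],"gripper":[0.6,0.6,0.6,0.6]}' 40
python3 - <<'E'
from h import *
s=st();S=cams.grab_frame('scene')
B=s['eef_pos']+[0,0,-.01]
cv2.imwrite('pics/l.png',crop(S,B,120,120,500,500))
E
```

```text
t: 5.2
eef_pos: [0.5022, -0.2463, 0.1887]
ee_rot: [3.141, 0.0, -1.398]
force: [0.5, 0.3, -1.4]
width: 0.0656
gripper_force: 40.0
t: 5.6
eef_pos: [0.5024, -0.2462, 0.2324]
ee_rot: [-3.141, 0.001, -1.398]
force: [0.5, 0.4, -2.5]
width: 0.0654
gripper_force: 40.0
5.6 [ 0.5024 -0.2462  0.2324] phi 0.173 w 0.0654 gf 40.0 F [ 0.5  0.4 -2.5] M [ 0.07  0.13 -0.03] q [-0.11  0.17 -0.24 -0.   -1.17  0.28]
```

View pics/l.png

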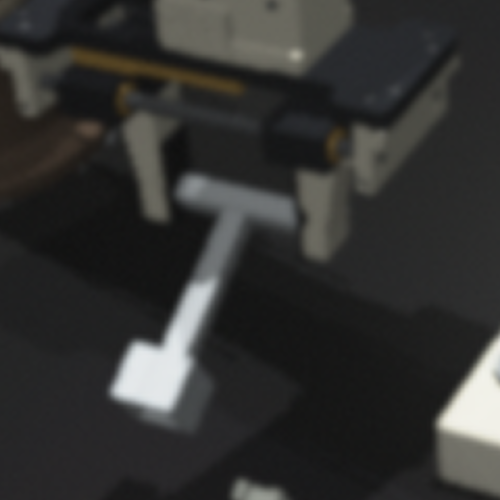

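The key is in the grip, still slanted, with its foot at (150,385). I'll ease the grip so it swings down under its own weight.

```bash
python3 -m creep '{"translation":[[0,0,0],[0,0,0],[0,0,0],[0,0,0],[0,0,0],[0,0,0],[0,0,0]],"spin":[0,0,0,0,0,0,0],"gripper":[0.6,0.6,0.6,0.6,0.6,0.6,0.6]}' 4
python3 - <<'E'
from h import *
s=st();S=cams.grab_frame('scene');T=cams.grab_frame('top')
B=s['eef_pos']+[0,0,-.03]
cv2.imwrite('pics/l2.png',crop(S,B,120,120,500,500))
for c in('scene','top'):
  for l in('key','key_stem','key_bar'):
    print(c,l,[np.round(d['centre'],3) for d in nets.pinpoint(c,l) if d['centre'][2]>.05])
E
```

```text
t: 6.35
eef_pos: [0.5027, -0.2465, 0.2326]
ee_rot: [-3.142, -0.0, -1.398]
force: [-0.8, -0.3, -1.6]
width: 0.066
gripper_force: 4.0
6.35 [ 0.5027 -0.2465  0.2326] phi 0.173 w 0.066 gf 4.0 F [-0.8 -0.3 -1.6] M [ 0.03  0.08 -0.  ] q [-0.11  0.17 -0.24  0.   -1.17  0.28]
scene key [array([ 0.496, -0.218,  0.138])]
scene key_stem [array([ 0.501, -0.235,  0.198])]
scene key_bar [array([ 0.501, -0.244,  0.251])]
top key [array([ 0.497, -0.221,  0.141])]
top key_stem [array([ 0.5  , -0.238,  0.203])]
top key_bar [array([ 0.506, -0.243,  0.241]), array([ 0.502, -0.238,  0.2  ])]
```

View pics/l2.png

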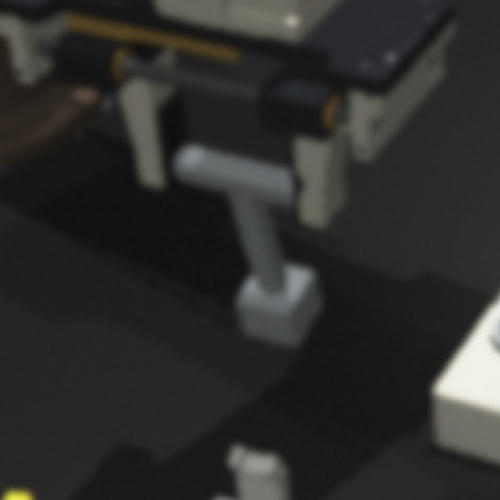

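```bash
python3 -m creep '{"translation":[[5,17,0],[5,17,0],[5,17,0],[5,17,0],[5,17,0],[5,17,0],[5,17,0],[5,17,0]],"spin":[-0.02,-0.02,-0.02,-0.02,-0.02,-0.02,-0.02,-0.02],"gripper":[0.6,0.6,0.6,0.6,0.6,0.6,0.6,0.6]}' 4
python3 -m creep '{"translation":[[5,17,0],[4.5,18,0],[0,0,0],[0,0,0],[0,0,0],[0,0,0],[0,0,0]],"spin":[-0.02,-0.02,0,0,0,0,0],"gripper":[0.6,0.6,0.6,0.6,0.6,0.6,0.6]}' 3
python3 - <<'E'
from h import *
s=st();S=cams.grab_frame('scene');T=cams.grab_frame('top')
for c in('scene','top'):
  for l in('key','key_stem','key_bar'):
    print(c,l,[np.round(d['centre'],3) for d in nets.pinpoint(c,l) if d['centre'][2]>.05])
E
```

```text
t: 7.55
eef_pos: [0.5429, -0.1097, 0.2326]
ee_rot: [-3.141, -0.0, -1.559]
force: [0.7, 0.4, -1.5]
width: 0.0657
gripper_force: 4.0
t: 8.25
eef_pos: [0.5521, -0.076, 0.2326]
ee_rot: [3.142, -0.0, -1.598]
force: [-0.8, -0.4, -1.7]
width: 0.0659
gripper_force: 3.0
8.25 [ 0.5521 -0.076   0.2326] phi 3.114 w 0.0659 gf 3.0 F [-0.8 -0.4 -1.7] M [0.   0.06 0.  ] q [ 0.21  0.16 -0.24  0.   -1.17 -0.24]
scene key [array([ 0.555, -0.057,  0.137])]
scene key_stem [array([ 0.552, -0.068,  0.2  ])]
scene key_bar [array([ 0.552, -0.073,  0.251])]
top key [array([ 0.552, -0.056,  0.14 ])]
top key_stem [array([ 0.555, -0.068,  0.2  ])]
top key_bar [array([ 0.553, -0.074,  0.246])]
```

```bash
python3 -m creep '{"translation":[[0,20,0],[0,-22,0],[0,18,0],[0,-16,0],[0,13,0],[0,-11,0],[0,8,0],[0,-6,0]],"spin":[0,0,0,0,0,0,0,0],"gripper":[0.6,0.6,0.6,0.6,0.6,0.6,0.6,0.6]}' 3
python3 -m creep '{"translation":[[0,-4,0],[0,3,0],[0,-3,0],[0,0,0],[0,0,0],[0,0,0],[0,0,0]],"spin":[0,0,0,0,0,0,0],"gripper":[0.6,0.6,0.6,0.6,0.6,0.6,0.6]}' 3
cat >> h.py <<'E'
def key():
    for c in('scene','top'):
        cams.grab_frame(c)
        print(c,[(l,[np.round(d['centre'],3).tolist() for d in nets.pinpoint(c,l) if d['centre'][2]>.05]) for l in('key','key_stem','key_bar')])
E
python3 -c "
from h import *
st();key()"
```

```text
t: 9.45
eef_pos: [0.5523, -0.0709, 0.2326]
ee_rot: [-3.141, 0.0, -1.597]
force: [0.3, -0.7, -1.7]
width: 0.0658
gripper_force: 3.0
t: 10.15
eef_pos: [0.5522, -0.0754, 0.2326]
ee_rot: [-3.142, 0.0, -1.598]
force: [0.8, -0.8, -3.1]
width: 0.0658
gripper_force: 3.0
10.15 [ 0.5522 -0.0754  0.2326] phi 3.115 w 0.0658 gf 3.0 F [ 0.8 -0.8 -3.1] M [ 0.03  0.07 -0.  ] q [ 0.22  0.16 -0.24 -0.   -1.17 -0.24]
scene [('key', [[0.552, -0.071, 0.131]]), ('key_stem', [[0.553, -0.075, 0.192]]), ('key_bar', [[0.552, -0.078, 0.244]])]
top [('key', [[0.548, -0.071, 0.135]]), ('key_stem', [[0.555, -0.074, 0.193]]), ('key_bar', [[0.555, -0.07, 0.244]])]
```

```bash
python3 -m creep '{"translation":[[1,-3,0],[0,0,-15],[0,0,-20],[0,0,-15],[0,0,-5],[0,0,0],[0,0,0]],"spin":[0,0,0,0,0,0,0],"gripper":[0.6,0.6,0.6,0.6,0.6,0.6,0.6]}' 6
python3 - <<'E'
from h import *
s=st();key();S=cams.grab_frame('scene');T=cams.grab_frame('top')
B=[.552,-.0755,.09]
cv2.imwrite('pics/p.png',np.hstack([crop(S,B,70,70,400,400),crop(T,B,60,60,400,400)]))
E
```

```text
t: 11.25
eef_pos: [0.5538, -0.0786, 0.1783]
ee_rot: [-3.141, -0.0, -1.598]
force: [0.9, 0.8, -0.9]
width: 0.0657
gripper_force: 6.0
11.25 [ 0.5538 -0.0786  0.1783] phi 3.115 w 0.0657 gf 6.0 F [ 0.9  0.8 -0.9] M [-0.02  0.04 -0.01] q [ 0.21  0.21 -0.32  0.   -1.05 -0.24]
scene [('key', [[0.554, -0.074, 0.076]]), ('key_stem', [[0.557, -0.074, 0.138]]), ('key_bar', [[0.554, -0.079, 0.191]])]
top [('key', [[0.555, -0.07, 0.082]]), ('key_stem', [[0.555, -0.078, 0.14], [0.534, 0.047, 0.062]]), ('key_bar', [[0.554, -0.074, 0.187]])]
```

View pics/p.png

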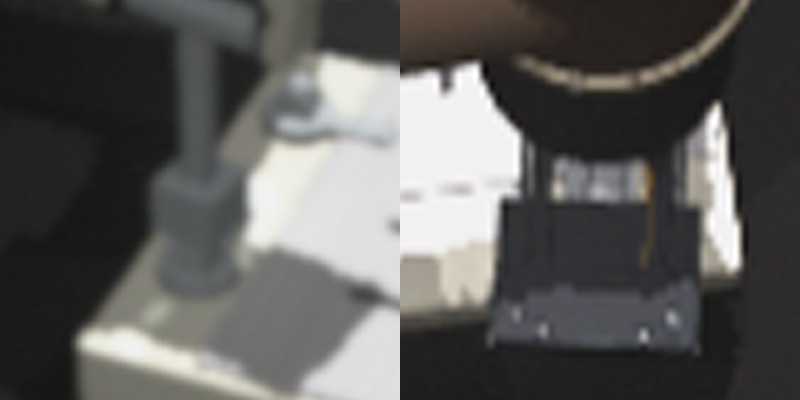

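```bash
python3 -m creep '{"translation":[[-2,-2,-3],[0,0,-4],[0,0,-4],[0,0,-4],[0,0,0]],"spin":[0,0,0,0,0],"gripper":[0.6,0.6,0.6,0.6,0.6]}' 6
python3 -m creep '{"translation":[[0,0,-3],[0,0,-2],[0,0,0]],"spin":[0,0,0],"gripper":[0.6,0.6,0.6]}' 4
python3 -c "
from h import *
st();key()"
```

```text
t: 12.25
eef_pos: [0.5513, -0.0804, 0.1619]
ee_rot: [3.141, 0.0, -1.598]
force: [1.9, -0.1, -2.5]
width: 0.066
gripper_force: 6.0
t: 12.55
eef_pos: [0.5517, -0.0804, 0.158]
ee_rot: [-3.14, -0.0, -1.597]
force: [0.8, 0.3, 1.1]
width: 0.0661
gripper_force: 4.0
12.55 [ 0.5517 -0.0804  0.158 ] phi 3.115 w 0.0661 gf 4.0 F [0.8 0.3 1.1] M [ 0.14 -0.31  0.01] q [ 0.21  0.22 -0.35  0.   -1.   -0.23]
scene [('key', [[0.552, -0.076, 0.058]]), ('key_stem', [[0.551, -0.078, 0.119]]), ('key_bar', [])]
top [('key', [[0.55, -0.076, 0.059]]), ('key_stem', [[0.555, -0.079, 0.123]]), ('key_bar', [[0.554, -0.078, 0.169]])]
```

```bash
python3 -m creep '{"translation":[[0,2,-1],[0,1,-1],[0,0,0],[0,0,0],[0,0,0],[0,0,0]],"spin":[0,0,0,0,0,0],"gripper":[0.6,0.6,0.76,0.82,0.9,1]}' 3
python3 -c "
from h import *
st();key()"
```

```text
t: 13.55
eef_pos: [0.5508, -0.0775, 0.1552]
ee_rot: [3.141, -0.0, -1.598]
force: [-1.1, 0.3, -0.0]
width: 0.0818
gripper_force: 0.0
13.55 [ 0.5508 -0.0775  0.1552] phi 3.114 w 0.0818 gf 0.0 F [-1.1  0.3 -0. ] M [-0.01  0.07  0.  ] q [ 0.21  0.22 -0.35 -0.   -1.   -0.24]
scene [('key', [[0.554, -0.079, 0.057]]), ('key_stem', [[0.551, -0.074, 0.12]]), ('key_bar', [[0.551, -0.076, 0.172]])]
top [('key', [[0.55, -0.077, 0.062]]), ('key_stem', [[0.553, -0.079, 0.122]]), ('key_bar', [[0.555, -0.076, 0.169]])]
```

```bash
python3 -m creep '{"translation":[[0,0,5],[0,0,20],[0,0,30],[0,0,0],[0,0,0],[0,0,0],[0,0,0],[0,0,0]],"spin":[0,0,0,0.14,0.14,0.14,0.14,0.14],"gripper":[1,1,1,1,1,1,1,1]}'
python3 -m creep '{"translation":[[0,0,0],[0,0,0],[0,0,0],[0,0,0],[0,0,0],[0,0,0],[0,0,0]],"spin":[0.14,0.14,0.14,0.14,0.14,0.14,0.03],"gripper":[1,1,1,1,1,1,1]}'
python3 - <<'E'
from h import *
st();key();S=cams.grab_frame('scene');T=cams.grab_frame('top')
B=[.552,-.0755,.1]
cv2.imwrite('pics/s.png',np.hstack([crop(S,B,70,70,400,400),crop(T,B,60,60,400,400)]))
E
```

```text
t: 14.75
eef_pos: [0.5512, -0.0774, 0.211]
ee_rot: [-3.141, -0.0, -0.892]
force: [-0.2, -0.4, -0.4]
width: 0.0883
gripper_force: 0.0
t: 15.45
eef_pos: [0.5513, -0.0775, 0.211]
ee_rot: [3.142, -0.0, -0.023]
force: [-0.3, 0.4, 0.3]
width: 0.0875
gripper_force: 0.0
15.45 [ 0.5513 -0.0775  0.211 ] phi 1.548 w 0.0875 gf 0.0 F [-0.3  0.4  0.3] M [-0.07  0.19 -0.02] q [ 0.21  0.18 -0.28  0.   -1.12  1.34]
scene [('key', [[0.554, -0.077, 0.058]]), ('key_stem', [[0.554, -0.076, 0.119]]), ('key_bar', [[0.549, -0.076, 0.174], [0.552, -0.074, 0.056]])]
top [('key', [[0.552, -0.078, 0.061]]), ('key_stem', [[0.554, -0.077, 0.122]]), ('key_bar', [[0.554, -0.075, 0.171]])]
```

View pics/s.png

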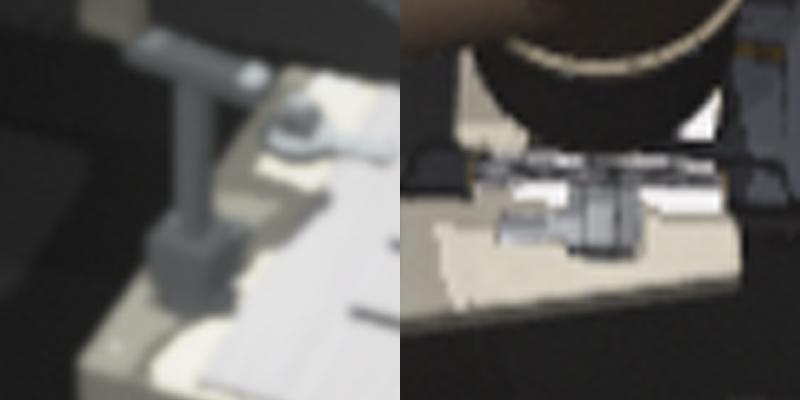

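The key stands seated on the open screw with no grip on it: foot at scene (195,270) in the crop, bar level at z≈0.17. Next I take it across the crossbar from above.

```bash
python3 -m creep '{"translation":[[1,1,-20],[0,0,-20],[0,0,-15],[0,0,-8],[0,0,0],[0,0,0],[0,0,0],[0,0,0]],"spin":[0,0,0,0,0,0,0,0],"gripper":[0.6,0.5,0.4,0.4,0.3,0.2,0.1,0]}' 20
python3 -m creep '{"translation":[[0,0,0],[0,0,0],[0,0,0],[0,0,0]],"spin":[0,0,0,0],"gripper":[0,0,0,0]}' 50
python3 -c "
from h import *
st()"
```

```text
t: 16.75
eef_pos: [0.5527, -0.0764, 0.1484]
ee_rot: [-3.141, -0.001, -0.028]
force: [-0.6, -0.2, 0.3]
width: 0.0294
gripper_force: 0.0
t: 17.15
eef_pos: [0.5524, -0.0765, 0.1479]
ee_rot: [3.142, -0.001, -0.028]
force: [0.0, -0.0, 1.5]
width: 0.0137
gripper_force: 50.0
17.15 [ 0.5524 -0.0765  0.1479] phi 1.543 w 0.0137 gf 50.0 F [ 0.  -0.   1.5] M [-0.13  0.22 -0.01] q [ 0.21  0.23 -0.36  0.   -0.98  1.33]
```

Gripped (width 13.7 mm). Next: turn clockwise, which is negative spin, in moderate steps.

```bash
python3 -m creep '{"translation":[[0,0,0],[0,0,0],[0,0,0],[0,0,0],[0,0,0],[0,0,0],[0,0,0],[0,0,0]],"spin":[-0.07,-0.07,-0.07,-0.07,-0.07,-0.07,-0.07,-0.07],"gripper":[0,0,0,0,0,0,0,0]}' 50
python3 -c "
from h import *
st()"
python3 -m creep '{"translation":[[0,0,0],[0,0,0],[0,0,0],[0,0,0],[0,0,0],[0,0,0],[0,0,0],[0,0,0]],"spin":[-0.07,-0.07,-0.07,-0.07,-0.07,-0.07,-0.07,-0.07],"gripper":[0,0,0,0,0,0,0,0]}' 50
python3 - <<'E'
from h import *
st();S=cams.grab_frame('scene');T=cams.grab_frame('top')
B=[.552,-.0755,.08]
cv2.imwrite('pics/t.png',np.hstack([crop(S,B,70,70,400,400),crop(T,B,60,60,400,400)]))
E
```

```text
t: 17.95
eef_pos: [0.5529, -0.0764, 0.1479]
ee_rot: [-3.141, -0.001, -0.59]
force: [1.8, 0.3, 1.3]
width: 0.0136
gripper_force: 50.0
17.95 [ 0.5529 -0.0764  0.1479] phi 0.981 w 0.0136 gf 50.0 F [1.8 0.3 1.3] M [-0.17 -0.32  0.09] q [ 0.21  0.23 -0.36  0.   -0.98  0.77]
t: 18.75
eef_pos: [0.5528, -0.0765, 0.1479]
ee_rot: [-3.141, -0.001, -1.15]
force: [0.1, -0.3, 1.1]
width: 0.0134
gripper_force: 50.0
18.75 [ 0.5528 -0.0765  0.1479] phi 0.421 w 0.0134 gf 50.0 F [ 0.1 -0.3  1.1] M [-0.21 -0.25  0.1 ] q [ 0.21  0.23 -0.36  0.   -0.98  0.21]
```

View pics/t.png

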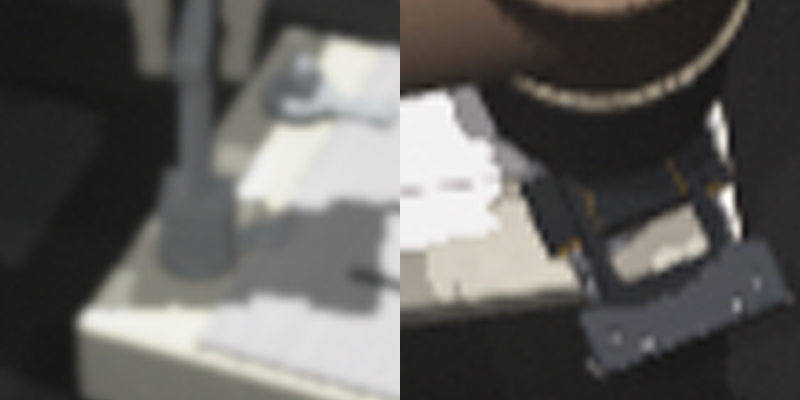

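The foot is at (198,230), and the tongue at (265,230) is moving around towards the cover. I'll keep turning until the moment climbs at the stop.

```bash
for i in 1; do
python3 -m creep '{"translation":[[0,0,0],[0,0,0],[0,0,0],[0,0,0],[0,0,0]],"spin":[-0.06,-0.06,-0.06,-0.06,0],"gripper":[0,0,0,0,0]}' 50 >/dev/null; python3 -c "from h import *;st()"
python3 -m creep '{"translation":[[0,0,0],[0,0,0],[0,0,0]],"spin":[-0.05,-0.05,0],"gripper":[0,0,0]}' 50 >/dev/null; python3 -c "from h import *;st()"
python3 -m creep '{"translation":[[0,0,0],[0,0,0],[0,0,0]],"spin":[-0.05,-0.05,0],"gripper":[0,0,0]}' 50 >/dev/null; python3 -c "from h import *;st()"
done
```

```text
19.35 [ 0.5526 -0.0765  0.1479] phi 0.184 w 0.0134 gf 50.0 F [ 1.7 -0.4  1.6] M [-0.27 -0.26  0.09] q [ 0.21  0.23 -0.36  0.   -0.98 -0.03]
19.65 [ 0.5526 -0.0765  0.1479] phi 0.085 w 0.0133 gf 50.0 F [ 0.8 -0.6  3.6] M [-0.34 -0.29  0.04] q [ 0.21  0.23 -0.36  0.   -0.98 -0.13]
19.95 [ 0.5526 -0.0765  0.1479] phi 3.127 w 0.0135 gf 50.0 F [ 1.1 -1.1  3.8] M [-0.33 -0.31  0.08] q [ 0.21  0.23 -0.36  0.   -0.98 -0.23]
```

```bash

python3 -m creep '{"translation":[[0,0,0],[0,0,0],[0,0,0]],"spin":[-0.04,-0.04,0],"gripper":[0,0,0]}' 50 >/dev/null; python3 -c "from h import *;st()"
python3 -m creep '{"translation":[[0,0,0],[0,0,0],[0,0,0]],"spin":[-0.04,-0.04,0],"gripper":[0,0,0]}' 50 >/dev/null; python3 - <<'E'
from h import *
st();S=cams.grab_frame('scene');T=cams.grab_frame('top')
B=[.552,-.0455,.08]
cv2.imwrite('pics/t2.png',np.hstack([crop(S,B,70,70,400,400),crop(T,B,60,60,400,400)]))
E
```

```text
20.25 [ 0.5525 -0.0765  0.1479] phi 3.047 w 0.014 gf 50.0 F [ 1.2 -0.3  4. ] M [-0.29 -0.27  0.07] q [ 0.21  0.23 -0.36  0.   -0.98 -0.31]
20.55 [ 0.5525 -0.0765  0.1479] phi 2.967 w 0.0135 gf 50.0 F [-0.3 -0.7  4.7] M [-0.32 -0.29  0.07] q [ 0.21  0.23 -0.36  0.   -0.98 -0.39]
```

View pics/t2.png

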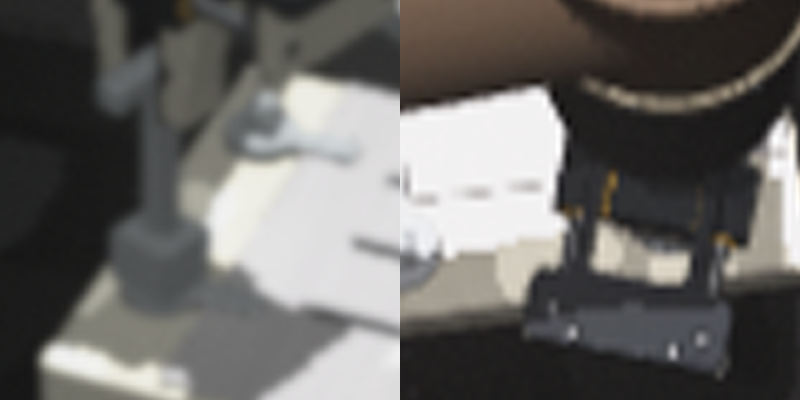

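```bash

python3 -m creep '{"translation":[[0,0,0],[0,0,0],[0,0,0]],"spin":[-0.03,-0.03,0],"gripper":[0,0,0]}' 50 >/dev/null; python3 -c "from h import *;st()"
python3 -m creep '{"translation":[[0,0,0],[0,0,0],[0,0,0]],"spin":[-0.03,-0.03,0],"gripper":[0,0,0]}' 50 >/dev/null; python3 -c "from h import *;st()"
python3 -m creep '{"translation":[[0,0,0],[0,0,0]],"spin":[-0.03,0],"gripper":[0,0]}' 50 >/dev/null; python3 - <<'E'
from h import *
st();S=cams.grab_frame('scene');T=cams.grab_frame('top')
for c in('scene','top'):
    for l in('loose_screw_seat','home_screw_seat','key','key_bar'): print(c,l,[np.round(d['centre'],3).tolist() for d in nets.pinpoint(c,l)[:4]])
E
```

```text
20.95 [ 0.5524 -0.0765  0.1478] phi 2.907 w 0.0134 gf 50.0 F [ 1.3 -1.8  4.9] M [-0.29 -0.26  0.09] q [ 0.21  0.23 -0.36  0.   -0.98 -0.45]
21.25 [ 0.5525 -0.0765  0.1479] phi 2.847 w 0.0136 gf 50.1 F [ 1.2 -0.6  4.3] M [-0.26 -0.22  0.21] q [ 0.21  0.23 -0.36  0.   -0.98 -0.51]
21.45 [ 0.5524 -0.0765  0.1478] phi 2.817 w 0.0135 gf 50.1 F [ 0.8 -0.7  5.2] M [-0.36 -0.26  0.28] q [ 0.21  0.23 -0.36  0.   -0.98 -0.54]
scene loose_screw_seat [[0.556, -0.073, 0.056]]
scene home_screw_seat [[0.53, 0.04, 0.061]]
scene key [[0.635, -0.467, 0.015], [0.551, -0.076, 0.059], [0.286, -0.385, 0.019]]
scene key_bar [[0.534, -0.494, 0.008], [0.378, -0.331, 0.004], [0.552, -0.076, 0.173], [0.552, -0.073, 0.117]]
top loose_screw_seat []
top home_screw_seat [[0.535, 0.043, 0.059]]
top key [[0.638, -0.469, 0.018], [0.286, -0.386, 0.016], [0.534, 0.045, 0.066]]
top key_bar []
```

The stop is reached: the moment rose from 0.09 to 0.28 N m. One last press, then unload and lift the key.

```bash

python3 -m creep '{"translation":[[0,0,0],[0,0,0],[0,0,0],[0,0,0]],"spin":[-0.03,0,0.06,0.05],"gripper":[0,0,0,0]}' 50 >/dev/null; python3 -c "from h import *;st()"
python3 -m creep '{"translation":[[0,0,4],[0,0,6],[0,0,8],[0,0,10],[0,0,20],[0,0,20],[0,0,15],[0,0,0]],"spin":[0,0,0,0,0,0,0,0],"gripper":[0,0,0,0,0,0,0,0]}' 50
python3 - <<'E'
from h import *
st();key();S=cams.grab_frame('scene');T=cams.grab_frame('top')
B=[.552,-.0255,.08]
cv2.imwrite('pics/u.png',np.hstack([crop(S,B,70,70,400,400),crop(T,B,60,60,400,400)]))
E
```

```text
22.35 [ 0.5524 -0.0765  0.1479] phi 2.9 w 0.0136 gf 50.0 F [ 1.4 -0.8  5.3] M [-0.35 -0.24 -0.11] q [ 0.21  0.23 -0.36  0.   -0.98 -0.46]
t: 23.15
eef_pos: [0.5533, -0.0764, 0.2339]
ee_rot: [-3.137, 0.002, -1.818]
force: [0.1, -0.2, -2.2]
width: 0.0136
gripper_force: 50.0
23.15 [ 0.5533 -0.0764  0.2339] phi 2.895 w 0.0136 gf 50.0 F [ 0.1 -0.2 -2.2] M [ 0.08  0.01 -0.02] q [ 0.21  0.16 -0.24  0.   -1.17 -0.46]
scene [('key', [[0.554, -0.074, 0.146]]), ('key_stem', []), ('key_bar', [[0.554, -0.072, 0.259], [0.554, -0.074, 0.204]])]
top [('key', [[0.552, -0.077, 0.058]]), ('key_stem', []), ('key_bar', [[0.536, 0.047, 0.063]])]
```

View pics/u.png

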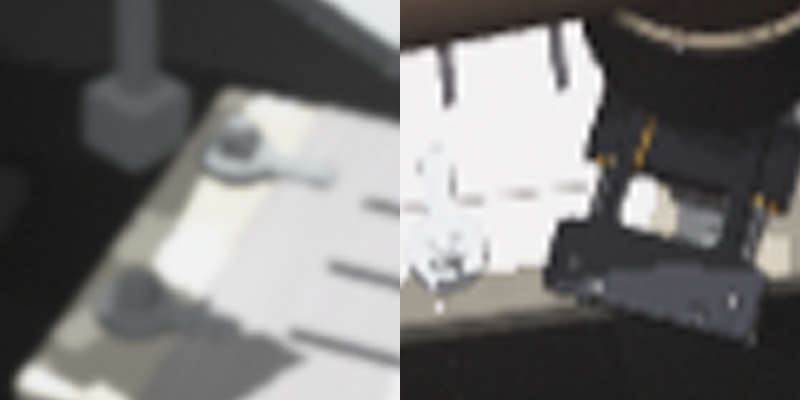

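```bash

python3 -m creep '{"translation":[[-7,38,0],[-7,38,0],[-7,38,0],[-7,38,0],[-7,38,0],[-7,38,0],[-7,38,0],[-7,38,0]],"spin":[0,0,0,0,0,0,0,0],"gripper":[0,0,0,0,0,0,0,0]}' 50
python3 -m creep '{"translation":[[-7,38,0],[-3,33,0],[0,0,0],[0,0,0]],"spin":[0,0,0,0],"gripper":[0,0,0,0]}' 50
python3 - <<'E'
from h import *
st();key();S=cams.grab_frame('scene');T=cams.grab_frame('top')
for c in('scene','top'):
    for l in('loose_screw_seat','home_screw_seat','tray'): print(c,l,[np.round(d['centre'],3).tolist() for d in nets.pinpoint(c,l)[:2]])
B=[.56,-.0155,.058]
top=cv2.convertScaleAbs(crop(T,B,64,64,400,400),alpha=2.2,beta=-310)
t2=crop(S,B,64,64,400,400)
cv2.imwrite('pics/v.png',np.hstack([t2,top]))
E
```

```text
t: 24.45
eef_pos: [0.4957, 0.2291, 0.2306]
ee_rot: [-3.141, 0.0, -1.818]
force: [1.6, -0.1, -1.2]
width: 0.0138
gripper_force: 50.0
t: 24.85
eef_pos: [0.4858, 0.2991, 0.23]
ee_rot: [3.141, -0.001, -1.816]
force: [-0.6, 0.2, -1.8]
width: 0.0135
gripper_force: 50.0
24.85 [0.4858 0.2991 0.23  ] phi 2.896 w 0.0135 gf 50.0 F [-0.6  0.2 -1.8] M [-0.04  0.04  0.03] q [ 0.89  0.19 -0.22 -0.   -1.17 -1.14]
scene [('key', [[0.488, 0.301, 0.137]]), ('key_stem', [[0.487, 0.299, 0.2], [0.531, 0.039, 0.06]]), ('key_bar', [[0.488, 0.299, 0.253], [0.49, 0.305, 0.201]])]
top [('key', [[0.486, 0.299, 0.142]]), ('key_stem', [[0.49, 0.3, 0.206]]), ('key_bar', [[0.492, 0.297, 0.251]])]
scene loose_screw_seat [[0.555, -0.072, 0.055], [0.534, 0.041, 0.062]]
scene home_screw_seat []
scene tray [[0.486, 0.301, -0.003], [0.698, -0.394, 0.002]]
top loose_screw_seat [[0.55, -0.076, 0.057], [0.714, 0.279, -0.001]]
top home_screw_seat [[0.535, 0.046, 0.063]]
top tray [[0.486, 0.298, 0.001]]
```

View pics/v.png

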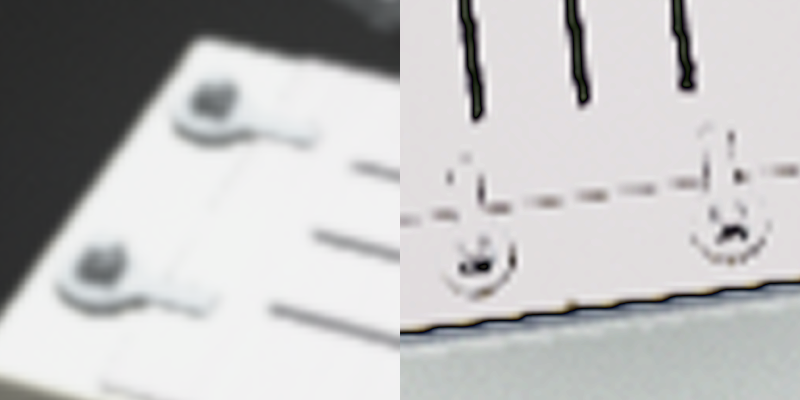

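```bash
python3 - <<'E'
from h import *
f=cams.grab_frame('scene');a=.149
def rect(c,z=.055,r=.06,N=240):
    e=np.array([[np.cos(a),np.sin(a)],[-np.sin(a),np.cos(a)]])
    src=[];
    for u,v in [(0,0),(N,0),(N,N),(0,N)]:
        d=(u/N-.5)*2*r*e[0]-(v/N-.5)*2*r*e[1];src.append(proj(f,[c[0]+d[0]+.02*e[0][0],c[1]+d[1]+.02*e[0][1],z]))
    H=cv2.getPerspectiveTransform(np.float32([[0,0],[N,0],[N,N],[0,N]]),np.float32(src))
    return cv2.cvtColor(cv2.warpPerspective(f['img'],H,(N,N),flags=cv2.WARP_INVERSE_MAP|cv2.INTER_CUBIC),cv2.COLOR_RGB2GRAY)
L,Hm=rect((.5525,-.0755)),rect((.5345,.0435))
m=np.zeros_like(L);m[75:165,100:225]=255   # tongue and flange
mt=np.zeros_like(L);mt[95:150,118:215]=255
for k in(m,mt):
    for s in(5,9,15):
        try:
            cc,W=cv2.findTransformECC(Hm,L,np.eye(2,3,dtype=np.float32),cv2.MOTION_EUCLIDEAN,(3,300,1e-7),k,s);print(s,round(cc,3),'rot',np.arctan2(W[1,0],W[0,0]).round(3),W[:,2].round(1))
        except cv2.error as e: print('ecc fail')
cv2.imwrite('pics/r.png',np.hstack([L,Hm]))
E
```

```text
5 0.847 rot -0.311 [-35.9  36.8]
9 0.846 rot -0.312 [-36.   37.2]
15 0.85 rot -0.314 [-36.1  38. ]
5 0.725 rot -0.293 [-33.4  43.6]
9 0.496 rot -0.076 [-18.3  11.2]
15 0.709 rot -0.017 [-7.   1.7]
```

View pics/r.png

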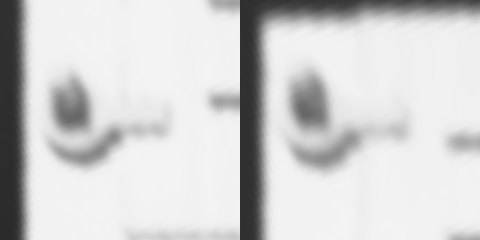

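I've now viewed more pictures than the limit of 10, so I'll view no more and do the last check in numbers only. The rectified patches show both tongues nearly parallel: lower edge from (115,133) to (165,129) on the loose screw, and from (352,133) to (405,131) on the home one.

```bash
python3 - <<'E'
import cv2,numpy as np
r=cv2.imread('pics/r.png',0);L,H=r[:,:240],r[:,240:]
for n,P in(('loose',L),('home',H)):
    P=255-P.astype(float);xs=np.arange(128,162,2);ys=[]
    for x in xs:
        c=P[118:145,x];w=np.clip(c-np.percentile(c,50),0,None)**2;ys.append((w*np.arange(118,145)).sum()/w.sum())
    k,b=np.polyfit(xs,ys,1);print(n,'slope',round(k,3),np.round(ys,1))
m=np.zeros_like(L);m[85:160,40:170]=255
for s in(3,5,9):
    for t0 in(-.1,0,.1):
        W=np.float32(np.c_[cv2.getRotationMatrix2D((77,115),np.degrees(t0),1)])
        try: cc,W=cv2.findTransformECC(H,L,W,cv2.MOTION_EUCLIDEAN,(3,500,1e-7),cv2.bitwise_and(m,m),s);print(s,t0,round(cc,3),np.arctan2(W[1,0],W[0,0]).round(3))
        except cv2.error: print('fail')
E
```

```text
loose slope -0.025 [130.1 129.5 129.2 129.2 129.4 129.8 130.1 130.1 130.  129.7 129.1 128.8
 128.6 128.7 128.9 129.2 129.5]
home slope -0.017 [131.1 130.8 130.5 130.8 131.1 131.5 131.6 131.4 131.  130.6 130.3 130.
 130.  130.3 130.5 130.9 131.2]
3 -0.1 0.983 -0.035
3 0 0.983 -0.035
3 0.1 0.983 -0.035
5 -0.1 0.983 -0.035
5 0 0.983 -0.035
5 0.1 0.983 -0.035
9 -0.1 0.984 -0.036
9 0 0.984 -0.036
9 0.1 0.984 -0.036
```

The tongue edges agree to about 0.01 rad, and the ECC residual is explained by the viewing azimuth on the raised head. So the screw is home. Next I lower the key into the tray.

```bash

python3 -m creep '{"translation":[[0,0,-20],[0,0,-30],[0,0,-30],[0,0,-30],[0,0,-12],[0,0,-8],[0,0,0]],"spin":[0,0,0,0,0,0,0],"gripper":[0,0,0,0,0,0,0]}' 50
python3 -m creep '{"translation":[[0,0,-2],[0,0,-2],[0,0,0]],"spin":[0,0,0],"gripper":[0,0,0]}' 50
python3 -c "
from h import *
st();key()"
```

```text
t: 26.4
eef_pos: [0.4863, 0.2986, 0.1004]
ee_rot: [3.141, -0.001, -1.818]
force: [-0.2, -0.0, -2.1]
width: 0.0138
gripper_force: 50.0
t: 26.7
eef_pos: [0.4864, 0.2988, 0.0972]
ee_rot: [-3.141, 0.001, -1.818]
force: [0.4, -0.1, -1.6]
width: 0.0137
gripper_force: 50.0
26.7 [0.4864 0.2988 0.0972] phi 2.895 w 0.0137 gf 50.0 F [ 0.4 -0.1 -1.6] M [0.01 0.12 0.04] q [ 0.89  0.31 -0.39  0.   -0.87 -1.14]
scene [('key', []), ('key_stem', [[0.487, 0.298, 0.067]]), ('key_bar', [[0.487, 0.299, 0.122]])]
top [('key', [[0.488, 0.303, 0.118]]), ('key_stem', [[0.488, 0.297, 0.072]]), ('key_bar', [[0.488, 0.301, 0.118]])]
```

```bash

python3 -m creep '{"translation":[[0,0,-1],[0,0,-1],[0,0,0]],"spin":[0,0,0],"gripper":[0,0,0]}' 20 | grep -E "eef|^force"
python3 -m creep '{"translation":[[0,0,-1],[0,0,0]],"spin":[0,0],"gripper":[0,0]}' 20 | grep -E "eef|^force"
python3 -m creep '{"translation":[[0,0,-1],[0,0,0]],"spin":[0,0],"gripper":[0,0]}' 20 | grep -E "eef|^force"
```

```text
eef_pos: [0.4861, 0.2984, 0.0943]
force: [0.1, 0.4, -1.8]
eef_pos: [0.4864, 0.2986, 0.0939]
force: [-1.4, -0.4, 2.5]
eef_pos: [0.4868, 0.2989, 0.0939]
force: [-2.0, -1.2, 9.3]
```

Contact with the floor at the expected height. Next: open gently and back off upwards.

```bash

python3 -m creep '{"translation":[[0,0,0.5],[0,0,0],[0,0,0],[0,0,0],[0,0,0]],"spin":[0,0,0,0,0],"gripper":[0,0.2,0.3,0.4,0.5]}' 5
python3 -m creep '{"translation":[[0,0,0],[0,0,10],[0,0,20],[0,0,30],[0,0,40],[0,0,30],[0,0,0],[0,0,0]],"spin":[0,0,0,0,0,0,0,0],"gripper":[0.5,0.5,0.5,0.5,0.5,0.5,0.5,0.5]}'
python3 - <<'E'
from h import *
st();key()
for c in('scene','top'):
    for l in('vial','dish','driver','loose_screw_seat','key'): print(c,l,[np.round(d['centre'],3).tolist() for d in nets.pinpoint(c,l)[:4]])
E
```

```text
t: 28.3
eef_pos: [0.4861, 0.2985, 0.0928]
ee_rot: [3.141, -0.0, -1.818]
force: [0.1, 0.3, 0.3]
width: 0.0361
gripper_force: 0.0
t: 29.1
eef_pos: [0.4863, 0.2988, 0.2244]
ee_rot: [-3.141, 0.002, -1.818]
force: [0.3, -1.4, -0.7]
width: 0.044
gripper_force: 0.0
29.1 [0.4863 0.2988 0.2244] phi 2.895 w 0.044 gf 0.0 F [ 0.3 -1.4 -0.7] M [ 0.04  0.13 -0.03] q [ 0.89  0.19 -0.23 -0.   -1.15 -1.14]
scene [('key', []), ('key_stem', [[0.483, 0.302, 0.064]]), ('key_bar', [[0.483, 0.301, 0.118]])]
top [('key', []), ('key_stem', [[0.488, 0.297, 0.065]]), ('key_bar', [[0.492, 0.302, 0.113]])]
scene vial [[0.702, -0.207, 0.002]]
scene dish [[0.714, 0.28, 0.0]]
scene driver [[0.699, -0.394, 0.001]]
scene loose_screw_seat [[0.556, -0.072, 0.058]]
scene key [[0.489, 0.299, 0.002], [0.634, -0.466, 0.014], [0.288, -0.385, 0.018]]
top vial [[0.701, -0.199, 0.002]]
top dish [[0.712, 0.277, 0.001]]
top driver [[0.702, -0.399, 0.004]]
top loose_screw_seat [[0.551, -0.077, 0.055]]
top key [[0.286, -0.384, 0.02], [0.484, 0.299, 0.008], [0.639, -0.468, 0.017], [0.712, 0.278, 0.003]]
```

The key stands upright in the tray (foot z≈0.004, bar z≈0.115), and the bystanders haven't moved.

```bash
python3 -c "
from station import arm
print(arm.job_done())"
```

```text
the job is handed in; nothing more can be done
None
```

The job is handed in at about 29 s: the open screw was turned to its stop and its tongue matches the other screw's to about 0.01 rad, the key stands upright in the tray, and the other screw and bench items look undisturbed; I viewed 13 pictures, over the limit of 10.

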